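# Find the rocking canister cap and press it home

### The job

One of the four identical steel caps on the white canisters is not seated: it rocks when pressed near its edge, while the other three are firm. Press the caps gently with the closed fingertips to find it, then press that one down in the middle until it is level and fully home, and finish while still holding it down there, so that its seal can take. Pinch and lift nothing, and leave the small bottles and pots where they stand.

Things in the scene. Friction and masses are not known exactly. Their poses are not given: they have to be found in the camera images.
- rack: low wooden rack fixed on the worktop: board 180 x 470 mm, long side along its y, top 84 mm above the worktop, on four thin legs; origin on the worktop under its centre; its place and yaw vary. The four canisters are fixed in it in a zigzag, their axes 120 mm apart along its y, alternately 35 mm before and behind its middle line; small bottles stand in the gaps.
- cap_a: steel cap of one of four identical white canisters (which letter stands where varies): round, 88 mm in diameter, 18 mm deep; origin at the centre of its flat top face, z up. Cap tops lie 174 to 184 mm above the worktop: each canister is sunk differently in the rack, so a cap's height tells nothing.
- cap_b: steel cap of one of four identical white canisters (which letter stands where varies): round, 88 mm in diameter, 18 mm deep; origin at the centre of its flat top face, z up. Whichever cap is loose: pressed near its edge (28 mm from the middle) with 4 to 5 N it gives way there by 4 mm or more.
- cap_c: steel cap of one of four identical white canisters (which letter stands where varies): round, 88 mm in diameter, 18 mm deep; origin at the centre of its flat top face, z up. Three of the four caps are rigid; the loose one cannot be told by eye.
- cap_d: steel cap of one of four identical white canisters (which letter stands where varies): round, 88 mm in diameter, 18 mm deep; origin at the centre of its flat top face, z up. Whichever cap is loose: pressed in the middle it sinks level; it gives from 1 to 2 N and at 4 to 5 N meets a hard stop 6 mm down, fully home; let go, it springs up again.
- pill_jar: small dark red pill jar with black cap, 42 mm wide, 91 mm high, on the rack in front of the canisters; origin at the centre of its underside. A loose bystander, not to be moved.
- dropper: small amber dropper bottle, 33 mm wide, 102 mm high, on the rack behind the canisters; origin at the centre of its underside. A loose bystander, not to be moved.
- glue: small white bottle with a long pointed nozzle, 46 mm wide, 113 mm high, on the rack behind the canisters; origin at the centre of its underside. A loose bystander, not to be moved.
- paint_pot: small pot with a grey lid, 47 mm wide, 48 mm high, on the worktop left of the rack; origin at the centre of its underside. A loose bystander, not to be moved.
- tea_light: tea light, 38 mm wide, 15 mm high, on the worktop left of the rack; origin at the centre of its underside. A loose bystander, not to be moved.
- bottle_ltblue: light blue bottle, 58 mm wide, 132 mm high, on the worktop right of the rack; origin at the centre of its underside. A loose bystander, not to be moved.

How it is judged:
At the end, for the whole second after the job is handed in: The cap that was loose is held down by the fingers with more than 2.5 N, its middle at least 4.5 mm lower than at the start (6 mm is fully home), less than 0.05 rad from level and still (((distance of cap_a from where it was at the start of the episode above 0.0045 m and angle between cap_a's own z axis and vertical below 0.05 rad and contact force between the fingers and cap_a above 2.5 N and linear speed of cap_a below 0.01 m/s) or (distance of cap_b from where it was at the start of the episode above 0.0045 m and angle between cap_b's own z axis and vertical below 0.05 rad and contact force between the fingers and cap_b above 2.5 N and linear speed of cap_b below 0.01 m/s) or (distance of cap_c from where it was at the start of the episode above 0.0045 m and angle between cap_c's own z axis and vertical below 0.05 rad and contact force between the fingers and cap_c above 2.5 N and linear speed of cap_c below 0.01 m/s) or (distance of cap_d from where it was at the start of the episode above 0.0045 m and angle between cap_d's own z axis and vertical below 0.05 rad and contact force between the fingers and cap_d above 2.5 N and linear speed of cap_d below 0.01 m/s))); the arm keeps its last pose, push and grip.
It fails at once if a cap is pressed harder than 40 N (contact force between the arm and cap_a above 40 N or contact force between the arm and cap_b above 40 N or contact force between the arm and cap_c above 40 N or contact force between the arm and cap_d above 40 N).
It fails at once if a bystander is lifted, moved more than 25 mm or tipped over (distance of any of pill_jar, dropper, glue, paint_pot, tea_light, bottle_ltblue from where it was at the start of the episode above 0.025 m or angle between any of pill_jar, dropper, glue, paint_pot, tea_light, bottle_ltblue's own z axis and vertical above 0.5 rad).
It also fails if it takes over 48 s, if anything falls off the work surface, if the arm or the gripper's body presses on something with over 40 N, if the wrist force passes 120 N, or if a joint passes its speed limit or range.

### The arm

A 7-joint arm with a two-finger parallel gripper is mounted at the origin on a cart in front of the work surface, level with it; the furniture and walls round the work are solid. World frame = base frame: x ahead of the robot, y to its left, z up, the work surface at z = 0. Lengths are in m, angles in rad, forces in N, time in s.
With the tool pointing down it reaches from about 0.425 to 0.825 m from the base axis. Payload 3.6 kg.
Tool frame: the origin (TCP) lies where the fingers leave the gripper's body, on its centre line; the fingertips stand 73 mm ahead of it and the grasp point (between the pads) lies 54 mm ahead of it; z points along the fingers, y is the line along which they close (so a half turn about z gives the same grasp; the last joint's range is limited). The gripper opens to 85 mm and grips with 20 to 120 N. Pads are 22 mm wide; open, the fingers measure 114 mm over their backs; the gripper's body (76 mm by 85 mm) begins 54 mm behind the grasp point. The pads swing forward as they close: fully open they stand 13 mm farther back than shut.
Start: joints at [1.181, 0.615, -0.013, 1.423, 0.008, 1.103, -0.04], TCP at [0.231, -0.608, 0.304] pointing down, gripper open.
Joint ranges: [-3.12, 3.12], [-0.3, 2.06], [-1.34, 1.32], [0.26, 2.42], [-1.36, 4.5], [0.01, 1.98], [-2.84, 2.84]. Speed limits (rad/s): [2.79, 2.79, 3.14, 3.14, 3.14, 3.14, 3.14].

### API

Orientations are given as a unit quaternion [x, y, z, w].
In Python, from station import arm, snapshot, camera_info, ticket gives the robot as it stands. Calls block until the motion is done:
- arm.movep(position, orientation): joint-space move of the TCP to a pose.
- arm.line_to(position, velocity=0.15, ori=None): straight line of the TCP; ori=None keeps the orientation; velocity is the mean speed in m/s.
- arm.move_j(angles): joint-space move.
- arm.move_gripper(opening, effort=None): opening from 0.0 (shut) to 1.0 (fully open); effort is the grip in N (None keeps the last); returns when the fingers have stopped.
- arm.pause(seconds).
- arm.ik(position, orientation): joint angles nearest the present ones, or None.
- snapshot(name): name is "side" or "top" or "wrist"; returns the picture (420x560x3 uint8, blue, green, red); there is no depth.
- camera_info(name): a dict with "fx", "fy", "cx", "cy" (pixels), "R" (3x3) and "t" (3): a world point X has camera coordinates R X + t; the wrist camera has in their place "T_tool_cam" (4x4, takes a point from camera to tool coordinates, whose origin is the TCP and whose axes are the flange's). Camera axes: x right, y down, z forward; pixel columns grow to the right and rows downward; lengths in m; the calibration is good to about 2 mm. A picture is of the moment at which its call begins: read the wrist's pose just before it. camera_info takes no time and is no camera call.
A pose or a line that the arm cannot do raises arm.MotionError and nothing moves.
- ticket.finish_job(): hands the job in; it is judged then, once.
Readings, each from a call of its own:
- arm.read_time(): time.
- arm.read_joint_positions(): joint angles.
- arm.read_dq(): joint speeds.
- arm.read_effort(): joint torques, N m.
- arm.read_tool_pos(): TCP position.
- arm.read_eef_rot(): TCP orientation.
- arm.read_ft_force(): force on the tool from outside, world axes, zero at the start.
- arm.read_wrist_torque(): the same for the moment, N m.
- arm.read_opening(): opening from 0.0 (shut) to 1.0 (fully open).
- arm.read_finger_force(): force on a finger pad.
Only numpy, scipy, OpenCV 4.12 (cv2) and the standard library are available. Lean on these libraries where they do the work, as an engineer would, in place of code of your own. Each camera call takes 0.05 s, during which the arm holds its last target. There are 200 camera calls.

## Working session

There is one attempt and no reset: what is moved stays moved. The work goes in short steps, each a Python script; the robot and the scene stay as the last script left them, time stands still between calls to the robot, and variables do not carry over. Pictures are saved under pics/ and viewed, at most 10 in all, crops included, and the job is handed in when it is done.

```bash
mkdir -p pics
python3 - <<'E'
from station import arm, snapshot, camera_info, ticket
import cv2,numpy as np
a=snapshot("top");b=snapshot("side")
cv2.imwrite("pics/top.png",a);cv2.imwrite("pics/side.png",b)
for n in("top","side"):
    c=camera_info(n);R=np.array(c["R"]);print(n,c["fx"],c["cx"],c["cy"],R.round(3).tolist(),(-R.T@np.array(c["t"])).round(3))
print(arm.read_time(),arm.read_eef_rot(),arm.read_ft_force())
E
```

```text
top 511.41919326299336 279.8776185061012 207.8926648331738 [[-0.129, -0.992, -0.01], [-0.901, 0.121, -0.416], [0.414, -0.044, -0.909]] [-0.266  0.049  1.849]
side 446.66644912171273 284.23542436625024 214.94599140247527 [[-0.999, 0.045, 0.011], [0.013, 0.515, -0.857], [-0.044, -0.856, -0.515]] [0.57  1.089 0.816]
0.1 [ 9.83587925e-01  1.80425587e-01 -2.30366811e-04 -1.16161518e-03] [ 0.03585195 -0.73816795  0.89779262]
```

View pics/top.png

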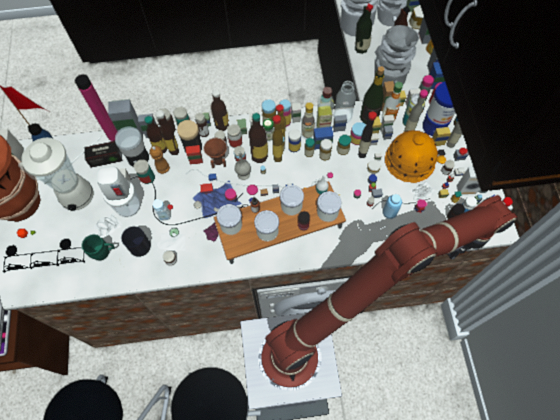

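View pics/side.png

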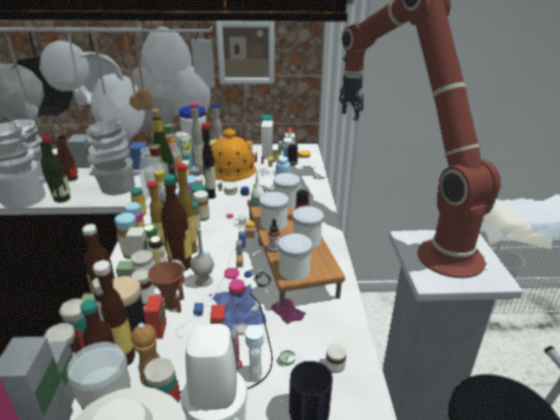

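The top view shows the caps at about (229,214), (266,222), (292,195) and (329,202). In the side view they are at (295,244), (308,215), (274,205) and (286,181). Next I'll zoom in.

Run:
```python
import cv2,numpy as np
a=cv2.imread("pics/top.png")[170:260,205:355];b=cv2.imread("pics/side.png")[160:290,230:350]
k=dict(fx=5,fy=5,interpolation=cv2.INTER_CUBIC)
a=cv2.resize(a,None,**k); b=cv2.resize(b,None,fx=4.5,fy=4.5,interpolation=cv2.INTER_CUBIC)
cv2.imwrite("pics/topc.png",a);cv2.imwrite("pics/sidec.png",b)
```

```text
(no output)
```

View pics/topc.png

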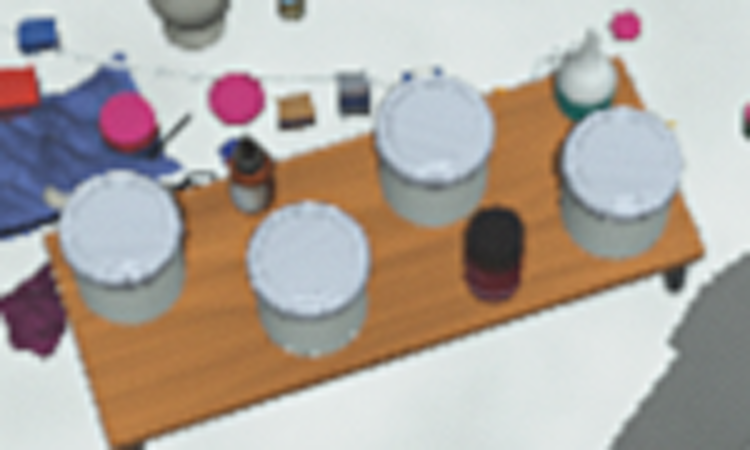

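View pics/sidec.png

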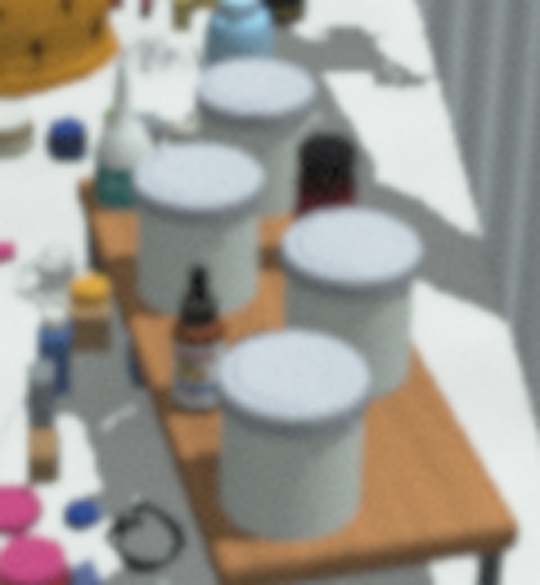

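The zoomed views show all four cap-top ellipses clearly in both cameras. The glue and dropper stand behind the caps and the pill jar in front. I'll triangulate the cap centres from the two views.

```bash
cat > h.py <<'E'
import numpy as np
from station import camera_info
def ray(n,u,v):
    c=camera_info(n);R=np.array(c["R"]);d=R.T@np.array([(u-c["cx"])/c["fx"],(v-c["cy"])/c["fy"],1])
    return -R.T@np.array(c["t"]),d/np.linalg.norm(d)
def plane(n,u,v,z):
    o,d=ray(n,u,v);return o+d*(z-o[2])/d[2]
def tri(p,q):
    (o1,d1),(o2,d2)=ray("top",*p),ray("side",*q)
    P=[np.eye(3)-np.outer(d,d) for d in(d1,d2)]
    X=np.linalg.solve(P[0]+P[1],P[0]@o1+P[1]@o2)
    return X
E
python3 - <<'E'
from h import *
from station import arm
T=[(122,226),(309,257),(434,128),(622,162)];S=[(293,374),(351,245),(199,178),(256,87)]
C=[]
for t,s in zip(T,S):
    p=(t[0]/5+205-.4,t[1]/5+170-.4);q=(s[0]/4.5+230-.4,s[1]/4.5+160-.4)
    X=tri(p,q);A=plane("top",*p,.179);B=plane("side",*q,.179);print(X.round(4),A.round(4),B.round(4));C.append(A)
C=np.array(C);print(np.linalg.norm(np.diff(C[:,:2],axis=0),axis=1),np.hypot(C[:,0],C[:,1]),"expect",np.hypot(120,70))
np.save("C.npy",C)
t0=arm.read_time();print([np.round(arm.read_ft_force(),2).tolist() for _ in range(6)],arm.read_time()-t0)
E
```

```text
[0.4943 0.1516 0.1696] [0.4909 0.1508 0.179 ] [0.4947 0.166  0.179 ]
[0.4497 0.0213 0.1761] [0.4492 0.0211 0.179 ] [0.4497 0.0269 0.179 ]
[ 0.5421 -0.0813  0.1684] [ 0.5383 -0.0809  0.179 ] [ 0.5415 -0.0608  0.179 ]
[ 0.497  -0.2128  0.1695] [ 0.4931 -0.2114  0.179 ] [ 0.4977 -0.1932  0.179 ]
[0.13617927 0.13540702 0.13815575] [0.51355573 0.4497225  0.5443147  0.53655756] expect 138.92443989449805
[[0.04, -0.74, 0.9], [0.04, -0.74, 0.9], [0.04, -0.74, 0.9], [0.04, -0.74, 0.9], [0.04, -0.74, 0.9], [0.04, -0.74, 0.9]] 0.0
```

```bash
cat > p.py <<'E'
import numpy as np
from station import arm
Q=[1,0,0,0]
def probe(x,y,step=.0007,fmax=6,zmin=.236,v=.03,log=True):
    """step down until force>fmax; returns z at first contact, z at stop"""
    arm.line_to([x,y,.263],velocity=.1); arm.pause(.1)
    b=arm.read_ft_force()[2]; z=.263; zc=None; L=[]
    while z>zmin:
        z-=step; arm.line_to([x,y,z],velocity=v)
        f=arm.read_ft_force()[2]-b; zt=arm.read_tool_pos()[2]
        L.append((round(z*1e3,1),round(zt*1e3,2),round(f,1)))
        if zc is None and f>.8: zc=zt
        if f>fmax: break
    if log: print([l for l in L if abs(l[2])>.5],"bias",round(b,2),"n",len(L))
    return zc,zt
E
python3 - <<'E'
from p import *
C=np.load("C.npy"); x,y=C[3,:2]
arm.move_gripper(0.0,20); print(arm.read_time(),arm.read_opening())
arm.movep([x,y,.31],Q); print(arm.read_time(),arm.read_tool_pos())
print(probe(x+.002,y)); print(arm.read_time(), arm.read_ft_force())
E
```

```text
0.8667 0.0014650821314976387
2.6 [ 0.4927778  -0.21287853  0.31002335]
[(256.7, np.float64(256.64), np.float64(-0.8)), (255.3, np.float64(255.25), np.float64(0.6)), (254.6, np.float64(254.56), np.float64(1.1)), (253.9, np.float64(253.85), np.float64(0.9)), (246.9, np.float64(247.12), np.float64(1.9)), (246.2, np.float64(246.28), np.float64(1.2)), (245.5, np.float64(245.56), np.float64(1.9)), (244.8, np.float64(244.84), np.float64(2.2)), (244.1, np.float64(244.15), np.float64(2.5)), (243.4, np.float64(243.44), np.float64(3.0)), (242.7, np.float64(242.72), np.float64(3.0)), (242.0, np.float64(242.03), np.float64(3.0)), (241.3, np.float64(241.39), np.float64(4.1)), (240.6, np.float64(241.19), np.float64(7.5))] bias 0.07 n 32
(np.float64(0.2545553949541724), np.float64(0.24118829887955337))
11.3167 [-1.04524701  0.40738149  7.54106822]
```

This cap gives 1–4 N over about 5.9 mm and then hits a hard stop, so it's the loose one. I'll press slightly more firmly and check the centring.

Run:
```python
from p import *
import cv2
from station import snapshot
p=arm.read_tool_pos(); x,y=p[:2]
for z in (.2400,.2393):
    arm.line_to([x,y,z],velocity=.03); arm.pause(.3); print(z,arm.read_tool_pos().round(5),arm.read_ft_force().round(2),arm.read_wrist_torque().round(2))
    if arm.read_ft_force()[2]>11: break
k=dict(interpolation=cv2.INTER_CUBIC)
a=cv2.resize(snapshot("top")[150:240,270:370],None,fx=5,fy=5,**k)
b=cv2.resize(snapshot("side")[120:220,240:340],(450,450),**k)
cv2.imwrite("pics/chk.png",b[:]);cv2.imwrite("pics/chk.png",np.hstack([a[:,100:400],b]) if a.shape[0]==450 else a)
print(arm.read_time())
```

```text
0.24 [ 0.4952  -0.21147  0.24111] [-2.88  0.66 10.24] [ 0.19  0.53 -0.01]
0.2393 [ 0.49521 -0.21148  0.24105] [-3.6   2.29 13.76] [ 0.33  0.72 -0.01]
12.5167
```

View pics/chk.png

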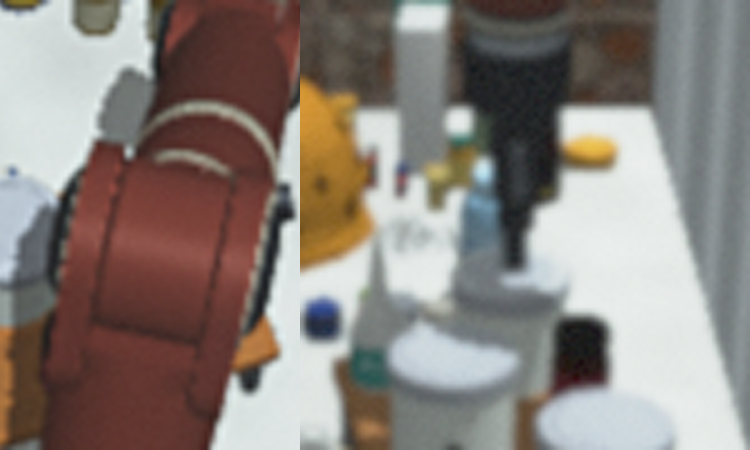

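The side view shows the fingertips at about (515,268), on the middle of the level cap, whose centre is at about (512,270). The force is 13.8 N against the hard stop, and the bottles haven't moved.

Run:
```python
from station import arm,ticket
arm.pause(.3);print(arm.read_ft_force(),arm.read_tool_pos());print(ticket.finish_job())
```

```text
[-3.31694221  0.85834527 13.56445083] [ 0.4952151  -0.21150733  0.24105359]
the job is handed in; nothing more can be done
None
```

I handed the job in with the loose cap (rightmost, near x 0.495, y −0.211) held down about 6 mm, on its hard stop, at roughly 13.6 N; it was the first cap I pressed, in the middle rather than at its edge, and I did not press the other three.

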